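# Switch the ball sorter over and feed a ball

## Robot

A 6-joint arm with a two-finger parallel gripper is mounted at the origin on a cart in front of the work surface, level with it; the furniture and walls round the work are solid. World frame = base frame: x ahead of the robot, y to its left, z up, the work surface at z = 0. Lengths are in m, angles in degrees, forces in N, time in s.
With the tool pointing down it reaches from about 0.275 to 1 m from the base axis. Payload 8.4 kg.
Tool frame: the origin (TCP) lies on the centre line of the jaws, within the pads' length; the fingertips stand 14 mm ahead of it and the grasp point (between the pads) lies 5 mm behind it; z points along the fingers, y is the line along which they close (so a half turn about z gives the same grasp; the last joint's range is limited). The gripper opens to 85 mm and grips with 20 to 120 N. Pads are 22 mm wide; open, the fingers measure 114 mm over their backs; the gripper's body (76 mm by 85 mm) begins 54 mm behind the grasp point. The pads swing forward as they close: fully open they stand 13 mm farther back than shut.
Start: joints at [72.17, 20.225, 93.587, -0, 66.188, -0.138], TCP at [0.19, 0.595, 0.245] pointing down, gripper open.
Joint ranges: [-150.9, 150.9], [-52.94, 120.26], [3.33, 152.33], [-74.26, 254.26], [0, 154.13], [-172.89, 172.89]. Speed limits (degrees/s): [127.2, 127.2, 159.86, 180, 180, 180].

## Interface

Orientations are given as [roll, pitch, yaw] about the fixed x, y, z axes, in that order (R = Rz(yaw) Ry(pitch) Rx(roll)).
In Python, from bench import sense, grab_frame, sign_off gives the robot as it stands.
- The arm moves only by the shell command python3 -m creep 'ROWS' [OPENING]. ROWS is JSON, a list of rows, each an object with "xyz": the shift along the tool's x, y, z in m, a list of three; "spin": the turn about the tool's z in rad. In form: [{"xyz": [x, y, z], "spin": spin}, ...]. A call has exactly 10 rows; each row is the pose to reach, as a shift and turn from the pose commanded when the call began, along the tool's axes at that moment; what a row does not reach only later rows make up. A row lasts 1/12 s, in which the tool goes at most 41.7 mm and 7.16 degrees, less where a joint would pass 70% of its speed; a pose out of reach is approached as far as the arm can. A call with a gripper value outside its range is refused whole. OPENING is the finger opening in m, from 0 to 0.0854, set as the call begins (- or left out, the last holds). The fingers move at their own pace and stop on an object; the grip force is fixed at half the most. Time passes only in rows, so rows that repeat a pose let the fingers close, or fill a call up. It gives the time, the measured TCP pose, the force, the opening and the grip force at its end, in the units of the state.
- sense(): the state, without advancing time (a new reading comes with each control period).
- grab_frame(name): name is "scene" or "top" or "wrist"; returns a dict with "frame" (384x512x3 uint8, red, green, blue), "mtx" (3x3 intrinsics, pixels), "dist" ([k1, k2, p1, p2, k3] as OpenCV has them; the pictures are not rectified), "R" (3x3) and "t" (3): a world point X has camera coordinates R X + t; the wrist camera has in their place "mount" (4x4, takes a point from camera to tool coordinates, whose origin is the TCP and whose axes are the flange's). Camera axes: x right, y down, z forward; pixel columns grow to the right and rows downward; lengths in m; the calibration is good to about 2 mm. A picture is of the moment at which its call begins: read the wrist's pose just before it. There is no depth.
- sign_off(): hands the job in; it is judged then, once.
The state is a dict: "time": time; "joint_pos": joint angles; "qvel": joint speeds; "joint_efforts": joint torques, N m; "tcp_pos": TCP position; "eef_rot": TCP orientation; "contact_force": force on the tool from outside, world axes, zero at the start; "wrist_torque": the same for the moment, N m; "gripper_width": finger opening in m; "gripper_force": force on a finger pad.
Only numpy, scipy, OpenCV 4.12 (cv2) and the standard library are available. Lean on these libraries where they do the work, as an engineer would, in place of code of your own. Each camera call takes 0.05 s, during which the arm holds its last target. There are 200 camera calls.

## Task

The seesaw gate of the ball sorter leans towards the chute whose tray is already full of steel balls: with a fingertip, rock it over its pivot all the way until it leans towards the empty tray. Then push the waiting ball off its feed ledge onto the gate, so that it rolls by itself down the chute into the empty tray. Do not pick up, carry or steer the ball by hand, leave the balls in the full tray where they are, and leave the gate switched over and the things standing round the sorter undisturbed.

Things in the scene. Friction and masses are not known exactly. Their poses are not given: they have to be found in the camera images.
- sorter: ball sorter, fixed to the worktop at any heading: base plate 90 x 384 mm, grey seesaw gate in the middle, a white chute and tray at each end, highest point 95 mm. Origin: centre of its underside, on the worktop. y axis: from the empty tray (-y) over the gate to the full tray (+y). x axis: from the feed ledge (-x side) across the gate. z up
- gate (a joint): tilt of the seesaw gate (rad) about the sorter's x axis; pivot 55 mm above the sorter's origin. +0.25: fully over to the full tray (+y end low); -0.25: fully over to the empty tray (-y end low); both are stops. Friction (about 0.02 N m, under 1 N at its ends) keeps it where it is left. It starts leaning to the full tray, at 0.15 to 0.25
- gate_end_empty (a point): point on the gate's top face, mid-width, 52 mm from the pivot towards the empty tray (this end is raised at the start). In the gate's frame it lies 6.5 mm above the pivot axis. The gate is a plate 60 x 140 mm between lips 52 mm apart: 10 mm high on the ledge's side, with a 40 mm gap in the middle for the ball, and 16 mm on the other
- gate_end_full (a point): the same point on the gate's other end, on the full tray's side (low at the start)
- ball_center (a point): centre of the waiting polished (slippery) steel ball, 28 mm diameter, about 90 g; it sits in a shallow round seat (11 mm hole, it sinks in 1 mm) in the feed ledge, 72 mm from the sorter's origin to -x, centre about 79 mm high. About 1 N pushes it out of the seat. Push it at or below its mid-height, with the fingertips a few mm above the rails; a finger set higher rides up on it
- ledge_edge (a point): middle of the feed ledge's top edge towards the gate, in the sorter's frame at x = -37 mm, z = 66 mm; past it the ball drops about 4 mm onto the gate. The ledge runs from here 70 mm back to -x and is 46 mm wide about y = 0; two guide rails along x, 5 mm thick, 3 mm high, lie on it 17 mm apart under the ball; both ends are open, so a finger can come from behind
- tray_empty (a point): middle of the empty tray's floor, 9 mm high; the tray is 64 x 60 mm inside, its outer wall reaches 44 mm up. The chute falls to it from y = -70 mm (34 mm high) to y = -125 mm (16 mm high); its side walls, 52 mm high, begin 77 mm from the sorter's middle
- tray_full (a point): middle of the full tray's floor, 9 mm high, same tray with four balls
- parked0_center (a point): centre of one of the four like balls lying in the full tray
- parked1_center (a point): centre of one of the four like balls lying in the full tray
- parked2_center (a point): centre of one of the four like balls lying in the full tray
- parked3_center (a point): centre of one of the four like balls lying in the full tray
- dropper: bystander: loose amber dropper bottle, 30 mm diameter, 78 mm high, standing beside the sorter; origin at the centre of its underside
- tube: bystander: loose clear capped tube, 36 mm diameter, 118 mm high, standing beside the sorter; origin at the centre of its underside
- cup: bystander: loose small sample cup with a snap lid, 35 x 43 x 24 mm, standing beside the sorter; origin at its underside
Not all that is in view belongs to the job. What is shaped like the part that bears ball_center but orange or pink is not meant.

How it is judged:
By the outcome, as a careful person would: the job done as asked, in the order asked, and still so for the second after the job is handed in, with the robot touching nothing.
It also fails if it takes over 42 s, if anything falls off the work surface, if the arm or the gripper's body presses on something with over 40 N, if the wrist force passes 120 N, or if a joint passes its speed limit or range.

## Working session

There is one attempt and no reset: what is moved stays moved. The work goes in short steps, Python scripts to look and compute and a shell command to move; the robot and the scene stay as the last step left them, time stands still between calls to the robot, and variables do not carry over. Pictures are saved under pics/ and viewed, at most 10 in all, crops included, and the job is handed in when it is done.

```bash
mkdir -p pics; python3 - <<'E'
from bench import sense, grab_frame
import cv2,pickle
s=sense();print({k:s[k] for k in('time','tcp_pos','eef_rot','gripper_width')})
d={}
for n in('scene','top'):
    f=grab_frame(n);d[n]=f;cv2.imwrite(f'pics/{n}.png',cv2.resize(f['frame'][:,:,::-1],(800,600),interpolation=cv2.INTER_CUBIC))
    print(n,f['mtx'],f['dist'],f['R'],f['t'])
pickle.dump(d,open('d.pkl','wb'))
E
```

```text
{'time': 0.0, 'tcp_pos': array([0.18980995, 0.5949893 , 0.24455707]), 'eef_rot': array([-1.79920175e+02,  6.12799761e-04,  1.62305885e+02]), 'gripper_width': 0.0854674128957987}
scene [[400.3079154    0.         253.35278589]
 [  0.         400.3079154  197.44043194]
 [  0.           0.           1.        ]] [0.03230501 0.         0.         0.         0.        ] [[-0.87540142 -0.48333435  0.00776268]
 [-0.35398798  0.63003186 -0.69119633]
 [ 0.32918819 -0.60782214 -0.72262534]] [0.51272186 0.22827491 0.73993713]
top [[378.29278616   0.         255.55938165]
 [  0.         378.29278616 191.49372964]
 [  0.           0.           1.        ]] [0.02734375 0.         0.         0.         0.        ] [[-0.02646354 -0.99932114 -0.02563072]
 [-0.99762346  0.02803291 -0.06294109]
 [ 0.06361687  0.02390416 -0.99768807]] [0.06672943 0.55091509 0.90367736]
```

View pics/scene.png

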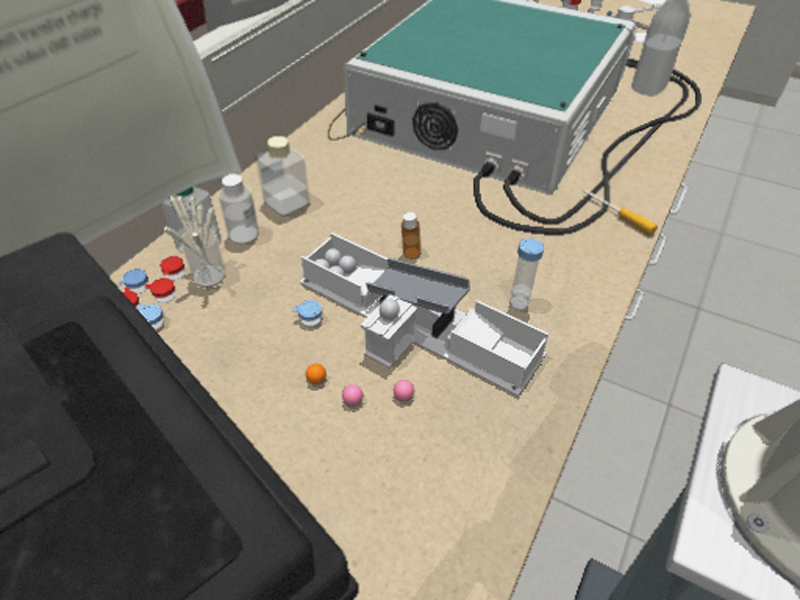

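View pics/top.png

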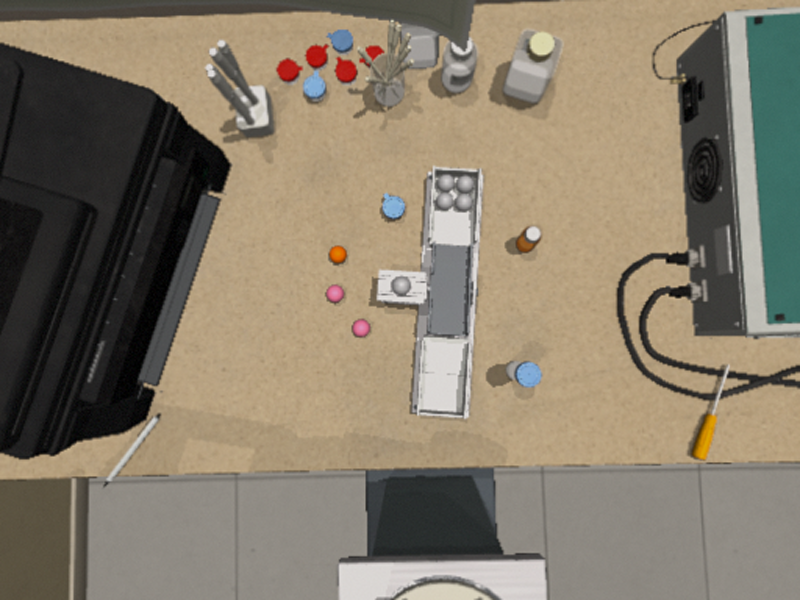

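The top view shows the full tray far from the robot at about (455,190), the gate at (449,290), and the empty tray near it at (441,375). The ball is on its ledge to the left at (401,286), the dropper bottle at (528,240), the tube at (522,374) and the cup at (393,207).

```bash
cat > h.py <<'E'
import numpy as np,cv2,pickle
from scipy.optimize import least_squares
def pr(f,X): 
    return cv2.projectPoints(np.float64(X).reshape(-1,3),cv2.Rodrigues(f['R'])[0],f['t'],f['mtx'],f['dist'])[0][:,0]
def ray(f,px,z):
    n=cv2.undistortPoints(np.float64([[px]]),f['mtx'],f['dist'])[0,0]
    d=f['R'].T@np.r_[n,1];c=-f['R'].T@f['t'];return c+d*(z-c[2])/d[2]
def S(p,X):
    c,s=np.cos(p[2]),np.sin(p[2]);X=np.float64(X).reshape(-1,3)
    return X@np.array([[c,s,0],[-s,c,0],[0,0,1]])+[p[0],p[1],0]
E
python3 - <<'E'
from h import *
d=pickle.load(open('d.pkl','rb'));T,C=d['top'],d['scene'];k=.64
for n,p,z in[('ball',(401,286),.079),('far',(457,169.5),.044),('near',(440,416),.044),('dropper',(533,233),.078),('tube',(528,374),.118),('cup',(393,207),.024)]:print(n,ray(T,np.array(p)*k,z))
e=lambda p:np.r_[(pr(T,S(p,[[-.072,0,.079],[0,.192,.044],[0,-.192,.044]]))-k*np.array([(401,286),(457,169.5),(440,416)])).ravel(),
 (pr(C,S(p,[-.072,0,.079]))-k*np.array([390,310])).ravel()]
r=least_squares(e,[.5,-.05,-1.57]);print(r.x,np.degrees(r.x[2]),r.fun.round(1))
np.save('p.npy',r.x)
for a in(-.25,.15,.25):
  for y in(-.052,.052):
    l=[0,y*np.cos(a)-.0065*np.sin(a),.055+y*-np.sin(a)+.0065*np.cos(a)];print(a,l,S(r.x,l).round(4))
E
```

```text
ball [0.56788226 0.04724585 0.079     ]
far [ 0.7472996  -0.04251794  0.044     ]
near [ 0.37453583 -0.00505739  0.044     ]
dropper [ 0.63990614 -0.14716619  0.078     ]
tube [ 0.43862192 -0.12422528  0.118     ]
cup [0.69694865 0.05758492 0.024     ]
[ 0.56124844 -0.02399242 -1.67125573] -95.7558996062992 [-0.2 -0.3  0.2 -2.1 -0.1  1.9  0.3  0.2]
-0.25 [0, np.float64(-0.04877532019379913), np.float64(0.048432924859884)] [[ 0.5127 -0.0191  0.0484]]
-0.25 [0, np.float64(0.05199157166410792), np.float64(0.07416293662235438)] [[ 0.613  -0.0292  0.0742]]
0.15 [0, np.float64(-0.052387443913752586), np.float64(0.06919779489521143)] [[ 0.5091 -0.0187  0.0692]]
0.15 [0, np.float64(0.0504447481915958), np.float64(0.053656229117957116)] [[ 0.6114 -0.0291  0.0537]]
0.25 [0, np.float64(-0.05199157166410792), np.float64(0.07416293662235438)] [[ 0.5095 -0.0188  0.0742]]
0.25 [0, np.float64(0.04877532019379913), np.float64(0.048432924859884)] [[ 0.6098 -0.0289  0.0484]]
```

```bash
python3 -m creep '[{"xyz":[-0.017,-0.037,0],"spin":-0.035},{"xyz":[-0.034,-0.075,0],"spin":-0.07},{"xyz":[-0.052,-0.112,0],"spin":-0.105},{"xyz":[-0.069,-0.15,0],"spin":-0.14},{"xyz":[-0.086,-0.187,0],"spin":-0.175},{"xyz":[-0.103,-0.224,0],"spin":-0.208},{"xyz":[-0.138,-0.247,0],"spin":-0.208},{"xyz":[-0.173,-0.27,0],"spin":-0.208},{"xyz":[-0.208,-0.293,0],"spin":-0.208},{"xyz":[-0.243,-0.317,0],"spin":-0.208}]' 0
cat > where.py <<'E'
from h import *
from bench import sense
import sys
def where():
    p=np.load('p.npy');s=sense();t=s['tcp_pos']
    c,n=np.cos(p[2]),np.sin(p[2]);l=np.array([[c,n],[-n,c]])@(t[:2]-p[:2])
    print('t',s['time'],'tcp',t.round(4),'yaw',s['eef_rot'].round(2),'sorter xy',l.round(4),'tip z',round(t[2]-.014,4),'F',np.round(s['contact_force'],1),s['gripper_width'].round(4))
    return s
if __name__=='__main__':
    where()
E
python3 where.py
```

```text
time: 0.93
tcp_pos: [0.3248, 0.219, 0.2455]
eef_rot: [180.0, 0.0, 174.3]
contact_force: [0.3, 0.2, -0.1]
gripper_width: -0.0
gripper_force: 0.0Traceback (most recent call last):
  File "where.py", line 10, in <module>
    where()
    ~~~~~^^
  File "where.py", line 7, in where
    print('t',s['time'],'tcp',t.round(4),'yaw',s['eef_rot'].round(2),'sorter xy',l.round(4),'tip z',round(t[2]-.014,4),'F',np.round(s['contact_force'],1),s['gripper_width'].round(4))
                                                                                                                                                          ^^^^^^^^^^^^^^^^^^^^^^^^
AttributeError: 'float' object has no attribute 'round'
```

```bash
sed -i "s/s\['gripper_width'\].round(4)/s['gripper_width']/" where.py
python3 -m creep '[{"xyz":[-0.023,-0.024,0],"spin":0},{"xyz":[-0.046,-0.048,0.01],"spin":0},{"xyz":[-0.07,-0.073,0.02],"spin":0},{"xyz":[-0.093,-0.097,0.03],"spin":0},{"xyz":[-0.116,-0.121,0.04],"spin":0},{"xyz":[-0.139,-0.146,0.05],"spin":0},{"xyz":[-0.162,-0.17,0.06],"spin":0},{"xyz":[-0.185,-0.194,0.06],"spin":0},{"xyz":[-0.208,-0.218,0.06],"spin":0},{"xyz":[-0.208,-0.218,0.06],"spin":0}]'
python3 - <<'E'
from where import *
from bench import grab_frame
s=where();f=grab_frame('wrist');pickle.dump((s,f),open('w.pkl','wb'))
cv2.imwrite('pics/w1.png',cv2.resize(f['frame'][:,:,::-1],(800,600),interpolation=cv2.INTER_CUBIC));print(f['mount'].round(3))
E
```

```text
time: 1.77
tcp_pos: [0.5127, -0.0209, 0.1852]
eef_rot: [-179.9, 0.1, 174.1]
contact_force: [0.4, 0.3, 0.3]
gripper_width: 0.0
gripper_force: 0.0
t 1.7667 tcp [ 0.5127 -0.0209  0.1852] yaw [-1.7994e+02  1.5000e-01  1.7409e+02] sorter xy [ 0.0018 -0.0486] tip z 0.1712 F [0.4 0.3 0.3] 3.0846969375349438e-06
[[-0.    -0.957 -0.291  0.075]
 [ 1.    -0.    -0.001  0.001]
 [ 0.    -0.291  0.957 -0.127]
 [ 0.     0.     0.     1.   ]]
```

View pics/w1.png

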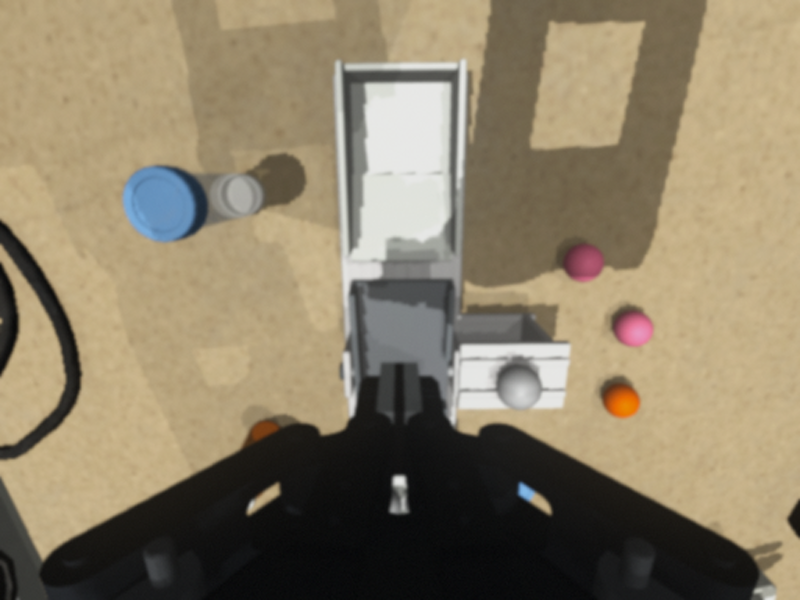

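The wrist view shows the closed fingertips centred over the gate (about x = 398) and aligned with it. The ball is at (519,387), and the outer corners of the empty tray are at (338,64) and (466,62).

```bash
python3 - <<'E'
from h import *
from scipy.spatial.transform import Rotation as Ro
s,f=pickle.load(open('w.pkl','rb'));M=np.eye(4);M[:3,:3]=Ro.from_euler('xyz',s['eef_rot'],degrees=True).as_matrix();M[:3,3]=s['tcp_pos']
E=np.linalg.inv(M@f['mount']);f['R'],f['t']=E[:3,:3],E[:3,3];p=np.load('p.npy')
c,n=np.cos(p[2]),np.sin(p[2])
for nm,q,z in[('ball',(519,387),.079),('tray end',(402,63),.044),('gate raised end',(402,281),.073),('tray side L',(346,250),.052),('tray side R',(461,250),.052)]:
    X=ray(f,np.array(q)*.64,z);print(nm,X.round(4),(np.array([[c,n],[-n,c]])@(X[:2]-p[:2])).round(4))
E
```

```text
ball [0.5691 0.0485 0.079 ] [-0.0729  0.0005]
tray end [ 0.3756 -0.0043  0.044 ] [-0.0009 -0.1867]
gate raised end [ 0.4962 -0.0168  0.073 ] [-0.0007 -0.0654]
tray side L [ 0.478  -0.0498  0.052 ] [ 0.034  -0.0802]
tray side R [0.4854 0.0213 0.052 ] [-0.0375 -0.08  ]
```

```bash
python3 -m creep '[{"xyz":[0,0.002,0.03],"spin":0},{"xyz":[0,0.002,0.06],"spin":0},{"xyz":[0,0.002,0.08],"spin":0},{"xyz":[0,0.002,0.085],"spin":0},{"xyz":[0,0.002,0.09],"spin":0},{"xyz":[0,0.002,0.094],"spin":0},{"xyz":[0,0.002,0.098],"spin":0},{"xyz":[0,0.002,0.102],"spin":0},{"xyz":[0,0.002,0.106],"spin":0},{"xyz":[0,0.002,0.109],"spin":0}]'; python3 where.py; python3 -m creep '[{"xyz":[0,0,0.001],"spin":0},{"xyz":[0,0,0.002],"spin":0},{"xyz":[0,0,0.003],"spin":0},{"xyz":[0,0,0.004],"spin":0},{"xyz":[0,0,0.005],"spin":0},{"xyz":[0,0,0.006],"spin":0},{"xyz":[0,0,0.007],"spin":0},{"xyz":[0,0,0.008],"spin":0},{"xyz":[0,0,0.008],"spin":0},{"xyz":[0,0,0.008],"spin":0}]';python3 where.py
```

```text
time: 2.65
tcp_pos: [0.5097, -0.0151, 0.0764]
eef_rot: [180.0, 0.0, 174.2]
contact_force: [0.2, -0.5, -0.6]
gripper_width: 0.0002
gripper_force: 0.2
t 2.65 tcp [ 0.5097 -0.0151  0.0764] yaw [1.8000e+02 4.0000e-02 1.7422e+02] sorter xy [-0.0037 -0.0522] tip z 0.0624 F [ 0.2 -0.5 -0.6] 0.00019010242135896924
time: 3.48
tcp_pos: [0.5095, -0.0151, 0.0682]
eef_rot: [180.0, 0.0, 174.2]
contact_force: [-0.4, 0.3, 0.2]
gripper_width: 0.0002
gripper_force: 0.0
t 3.4833 tcp [ 0.5095 -0.0151  0.0682] yaw [180.     0.   174.23] sorter xy [-0.0036 -0.0524] tip z 0.0542 F [-0.4  0.3  0.2] 0.00020175949900413037
```

```bash
python3 -m creep '[{"xyz":[0,0.0,0.001],"spin":0},{"xyz":[0,0,0.002],"spin":0},{"xyz":[0,0,0.003],"spin":0},{"xyz":[0,0,0.0035],"spin":0},{"xyz":[0,0,0.004],"spin":0},{"xyz":[0,0,0.004],"spin":0},{"xyz":[0,0,0.0045],"spin":0},{"xyz":[0,0,0.0045],"spin":0},{"xyz":[0,0,0.0045],"spin":0},{"xyz":[0,0,0.0045],"spin":0}]';python3 where.py; python3 - <<'E'
from bench import grab_frame
import cv2
f=grab_frame('scene');cv2.imwrite('pics/s2.png',cv2.resize(f['frame'][140:270,180:360,::-1],(720,520),interpolation=cv2.INTER_CUBIC))
E
```

```text
time: 4.32
tcp_pos: [0.5094, -0.0151, 0.0638]
eef_rot: [-180.0, 0.0, 174.2]
contact_force: [-0.3, -0.2, 1.8]
gripper_width: 0.0
gripper_force: 0.7
t 4.3167 tcp [ 0.5094 -0.0151  0.0638] yaw [-180.      0.    174.23] sorter xy [-0.0036 -0.0524] tip z 0.0498 F [-0.3 -0.2  1.8] 3.048586255340318e-05
```

View pics/s2.png

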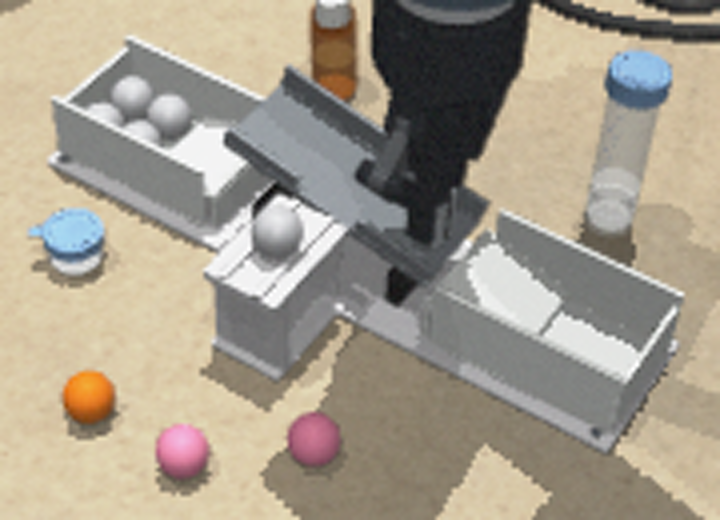

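The crop shows the gate now leaning to the empty tray, with its low end under the finger at about (440,260). I'll press on until the stop is felt.

```bash
python3 -m creep '[{"xyz":[0,0.0,0.0005],"spin":0},{"xyz":[0,0,0.001],"spin":0},{"xyz":[0,0,0.0015],"spin":0},{"xyz":[0,0,0.002],"spin":0},{"xyz":[0,0,0.002],"spin":0},{"xyz":[0,0,0.002],"spin":0},{"xyz":[0,0,0.002],"spin":0},{"xyz":[0,0,0.002],"spin":0},{"xyz":[0,0,0.002],"spin":0},{"xyz":[0,0,0.002],"spin":0}]';python3 where.py
```

```text
time: 5.2
tcp_pos: [0.5096, -0.0151, 0.0631]
eef_rot: [180.0, 0.0, 174.2]
contact_force: [-5.4, 0.2, 22.2]
gripper_width: -0.0003
gripper_force: 11.3
t 5.2 tcp [ 0.5096 -0.0151  0.0631] yaw [1.8000e+02 3.0000e-02 1.7422e+02] sorter xy [-0.0036 -0.0523] tip z 0.0491 F [-5.4  0.2 22.2] -0.00033874469322239803
```

```bash
python3 -m creep '[{"xyz":[0,0,-0.03],"spin":0},{"xyz":[0,0,-0.06],"spin":0},{"xyz":[0,0,-0.09],"spin":0},{"xyz":[-0.01,0.025,-0.09],"spin":0},{"xyz":[-0.022,0.05,-0.09],"spin":0},{"xyz":[-0.035,0.08,-0.09],"spin":0},{"xyz":[-0.045,0.1,-0.09],"spin":0},{"xyz":[-0.053,0.117,-0.09],"spin":0},{"xyz":[-0.053,0.117,-0.09],"spin":0},{"xyz":[-0.053,0.117,-0.09],"spin":0}]';python3 where.py;python3 - <<'E'
from where import *
from bench import grab_frame
s=where();f=grab_frame('wrist');pickle.dump((s,f),open('w2.pkl','wb'))
cv2.imwrite('pics/w2.png',cv2.resize(f['frame'][:,:,::-1],(800,600),interpolation=cv2.INTER_CUBIC))
E
```

```text
time: 6.03
tcp_pos: [0.5739, 0.0965, 0.1514]
eef_rot: [-180.0, -0.0, 174.3]
contact_force: [-0.4, -1.4, 0.2]
gripper_width: -0.0001
gripper_force: 0.0
t 6.0333 tcp [0.5739 0.0965 0.1514] yaw [-1.7999e+02 -2.0000e-02  1.7431e+02] sorter xy [-0.1212  0.0005] tip z 0.1374 F [-0.4 -1.4  0.2] -8.72100372090119e-05
t 6.0333 tcp [0.5739 0.0965 0.1514] yaw [-1.7999e+02 -2.0000e-02  1.7431e+02] sorter xy [-0.1212  0.0005] tip z 0.1374 F [-0.4 -1.4  0.2] -8.72100372090119e-05
```

View pics/w2.png

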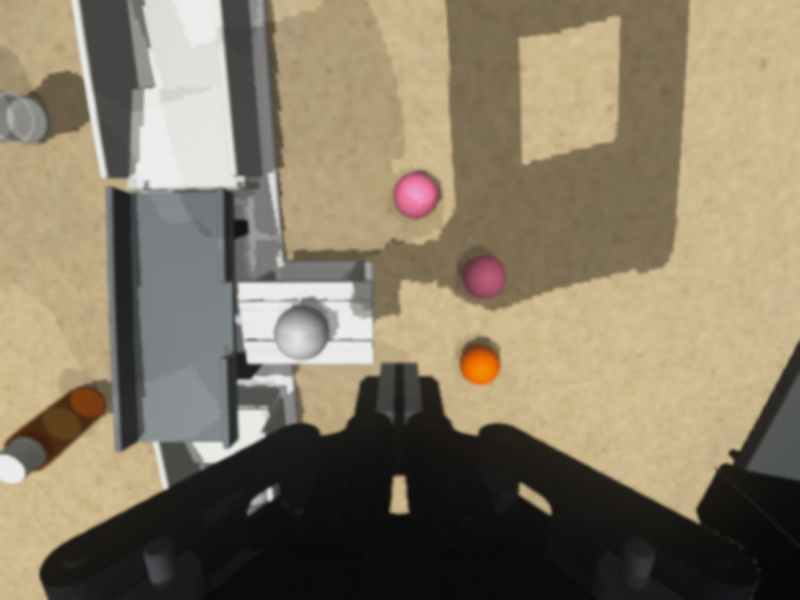

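The ball sits at (301,332) on the ledge, with the fingertips (398,380) behind it at lane height and the gate leaning to the empty tray. I'll lower the tips and then push.

```bash
python3 -m creep '[{"xyz":[0,0,0.02],"spin":0},{"xyz":[0,0,0.04],"spin":0},{"xyz":[0,0,0.055],"spin":0},{"xyz":[0,0,0.064],"spin":0},{"xyz":[0,0,0.064],"spin":0},{"xyz":[0,-0.004,0.064],"spin":0},{"xyz":[0,-0.008,0.064],"spin":0},{"xyz":[0,-0.012,0.064],"spin":0},{"xyz":[0,-0.015,0.064],"spin":0},{"xyz":[0,-0.015,0.064],"spin":0}]';python3 where.py;python3 - <<'E'
from bench import grab_frame
import cv2
f=grab_frame('wrist');cv2.imwrite('pics/w3.png',cv2.resize(f['frame'][150:330,130:370,::-1],(720,540),interpolation=cv2.INTER_CUBIC))
E
```

```text
time: 6.92
tcp_pos: [0.5727, 0.0803, 0.0885]
eef_rot: [180.0, 0.1, 174.2]
contact_force: [-0.0, -0.2, 0.0]
gripper_width: -0.0002
gripper_force: 0.0
t 6.9167 tcp [0.5727 0.0803 0.0885] yaw [1.7999e+02 5.0000e-02 1.7419e+02] sorter xy [-0.1049  0.0009] tip z 0.0745 F [-0.  -0.2  0. ] -0.00024761372997269903
```

View pics/w3.png

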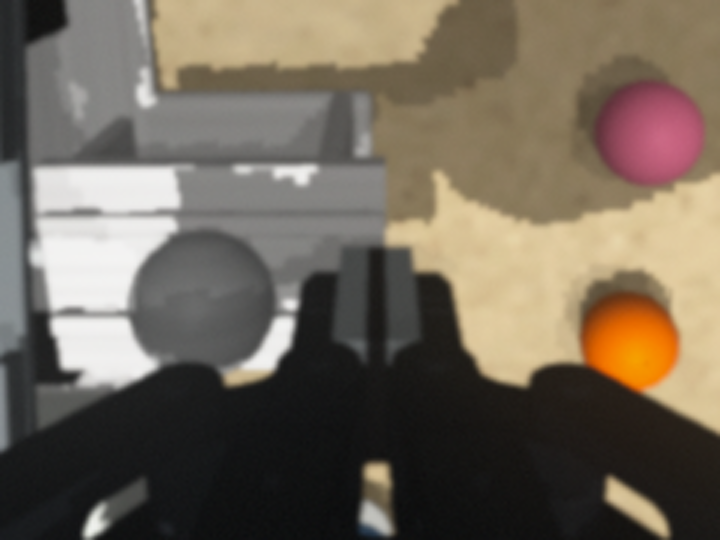

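The tip stands just behind the ball, which is centred at about (203,300) in the crop, and the two are well aligned. Now the push.

```bash
python3 -m creep '[{"xyz":[0,-0.003,0.001],"spin":0},{"xyz":[0,-0.007,0.001],"spin":0},{"xyz":[0,-0.011,0.001],"spin":0},{"xyz":[0,-0.015,0.001],"spin":0},{"xyz":[0,-0.019,0.001],"spin":0},{"xyz":[0,-0.023,0.001],"spin":0},{"xyz":[0,-0.027,0.001],"spin":0},{"xyz":[0,-0.031,0.001],"spin":0},{"xyz":[0,-0.035,0.001],"spin":0},{"xyz":[0,-0.035,0.001],"spin":0}]';python3 where.py;python3 - <<'E'
from bench import grab_frame
import cv2
f=grab_frame('scene');cv2.imwrite('pics/s4.png',cv2.resize(f['frame'][140:270,180:360,::-1],(720,520),interpolation=cv2.INTER_CUBIC))
E
```

```text
time: 7.8
tcp_pos: [0.5688, 0.0454, 0.0868]
eef_rot: [-180.0, -0.0, 174.2]
contact_force: [-0.1, 0.1, -0.4]
gripper_width: 0.0003
gripper_force: 0.0
t 7.8 tcp [0.5688 0.0454 0.0868] yaw [-1.7999e+02 -1.0000e-02  1.7420e+02] sorter xy [-0.0698  0.0005] tip z 0.0728 F [-0.1  0.1 -0.4] 0.00028228262292982845
```

View pics/s4.png

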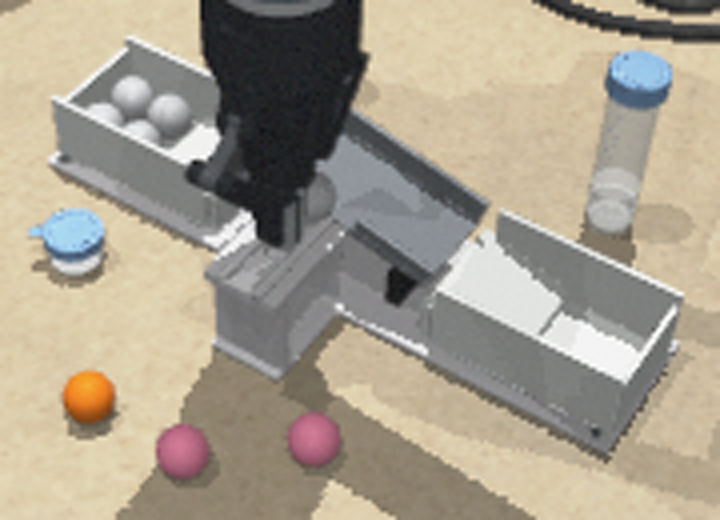

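The ball is still on the ledge just ahead of the finger, near its edge at (318,195). A bit more push is needed.

```bash
python3 -m creep '[{"xyz":[0,-0.003,0],"spin":0},{"xyz":[0,-0.006,0],"spin":0},{"xyz":[0,-0.009,0],"spin":0},{"xyz":[0,-0.011,0],"spin":0},{"xyz":[0,-0.011,0],"spin":0},{"xyz":[0,-0.005,0],"spin":0},{"xyz":[0,0,0],"spin":0},{"xyz":[0,0.01,0],"spin":0},{"xyz":[0,0.02,0],"spin":0},{"xyz":[0,0.03,0],"spin":0}]';python3 where.py;python3 - <<'E'
from bench import grab_frame
import cv2
f=grab_frame('scene');cv2.imwrite('pics/s5.png',cv2.resize(f['frame'][140:270,180:360,::-1],(720,520),interpolation=cv2.INTER_CUBIC))
E
```

```text
time: 8.68
tcp_pos: [0.5721, 0.0774, 0.0868]
eef_rot: [180.0, 0.0, 174.2]
contact_force: [0.1, -0.1, 0.5]
gripper_width: -0.0004
gripper_force: 0.0
t 8.6833 tcp [0.5721 0.0774 0.0868] yaw [1.7999e+02 1.0000e-02 1.7424e+02] sorter xy [-0.102   0.0006] tip z 0.0728 F [ 0.1 -0.1  0.5] -0.00044450453756259174
```

View pics/s5.png

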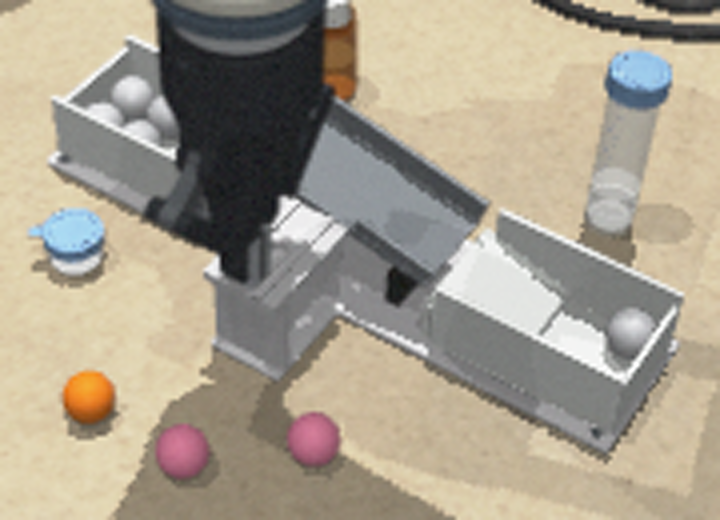

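The ball is in the empty tray at (630,332), and the gate is still over that way. I'll retract upwards and check.

```bash
python3 -m creep '[{"xyz":[0,0.005,-0.02],"spin":0},{"xyz":[0,0.005,-0.05],"spin":0},{"xyz":[0,0.005,-0.08],"spin":0},{"xyz":[0,0.005,-0.11],"spin":0},{"xyz":[0,0.005,-0.13],"spin":0},{"xyz":[0,0.005,-0.15],"spin":0},{"xyz":[0,0.005,-0.15],"spin":0},{"xyz":[0,0.005,-0.15],"spin":0},{"xyz":[0,0.005,-0.15],"spin":0},{"xyz":[0,0.005,-0.15],"spin":0}]';python3 - <<'E'
from bench import grab_frame
import cv2
f=grab_frame('scene');cv2.imwrite('pics/s6.png',cv2.resize(f['frame'][120:270,180:380,::-1],(720,540),interpolation=cv2.INTER_CUBIC))
E
```

```text
time: 9.57
tcp_pos: [0.5716, 0.0811, 0.2354]
eef_rot: [-180.0, -0.1, 174.2]
contact_force: [-0.6, -0.1, -0.7]
gripper_width: -0.0001
gripper_force: 0.0
```

View pics/s6.png

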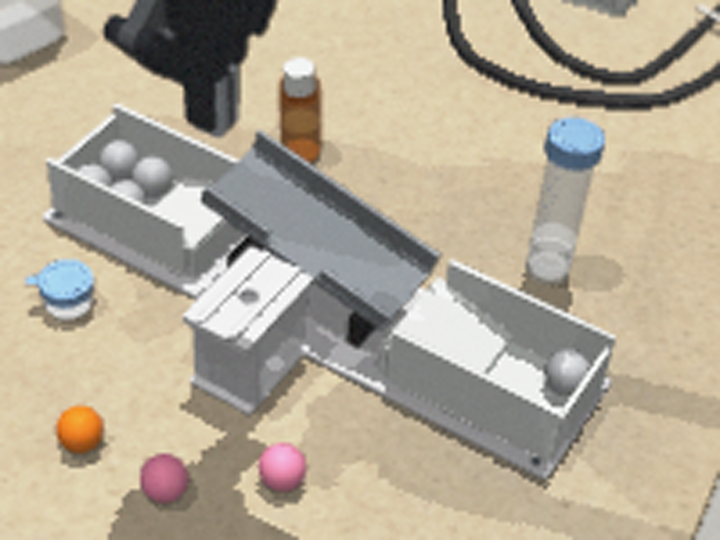

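The ball rests in the formerly empty tray at (568,370). The gate is switched, the four balls are still in the full tray, the bystanders are standing and the arm is clear.

```bash
python3 -c "from bench import sign_off;print(sign_off())"
```

```text
the job is handed in; nothing more can be done
None
```

The job is done and handed in after about 10 s of robot time: the gate is over against its stop towards the empty tray, the ball rolled down into that tray by itself, and the last picture shows the full tray's balls and the surrounding items in place.

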